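Unclamp the heat sink and rack it

TASK

The finned heat-sink bar is ready to come out of the screw clamp. With the bar left lying in the clamp, turn the T-handle anticlockwise (seen from above), letting go and taking the other end as often as needed, until the screw's pad stands at least 10 mm clear above the bar. Then draw the bar out by its projecting end, lay it flat on the bench clear of the clamp and let go, pick it up again and lay it in the long rack, fins up and flat on its bed. Leave the clamp open, and leave the pot, the spool and the screwdriver where they are.

Things in the scene. Friction and masses are not known exactly. Their poses are not given: they have to be found in the camera images.
- clamp: Grey C-frame screw clamp fixed to the bench. Origin: bench level, on the vertical screw axis. Base plate 10 mm thick, x -60 to 105, y +-65 mm; column x 65 to 99, y +-23 mm; overhead arm from column to screw, +-21 mm in y, 64 to 90 mm above the bench. Open along its y: the heat sink lies across it along y, its longer end projecting to the clamp's -y.
- t_handle (a joint): Angle of the clamp's T-handle about the vertical screw axis, rad; grows anticlockwise seen from above, which opens the clamp. Starts between 0 and 0.9, stop at 9.0; at 5.5 the pad stands 10 mm clear above the bar. The handle and the pad rise 16 mm per turn. Friction about 0.12 N m; it stays where it is left.
- hub (a point): Centre of the steel T-handle's crossbar, on the screw axis, about 134 mm above the bench when the angle is 0. Hub 26 mm in diameter. Its x axis points along the crossbar to end_a.
- end_a (a point): Grip point on the crossbar, 40 mm from the screw axis, on the axis of the bar. The crossbar is a horizontal round bar 12 mm in diameter with a 17 mm ball at each end, 121 mm over all; 38 mm of free space lies below its axis, above the clamp's arm.
- end_b (a point): The same grip point on the other arm of the crossbar, 40 mm from the screw axis.
- pad_face (a point): Centre of the lower face of the clamp's round pad, 34 mm in diameter, on the screw. It presses on the bar at the start with a light spring (under 10 N), lifts off at about 1.6 rad of the T-handle, and then rises 16 mm per turn.
- heat_sink: Plain aluminium heat-sink bar 200 x 36 x 16 mm, 0.13 to 0.25 kg, fins running lengthwise on top. Origin: centre of its underside; x along its length, z up (fins up). It starts on the clamp's base plate, underside 10 mm above the bench, its middle about 40 mm from the screw axis to the clamp's -y; its projecting end is 140 mm from the axis.
- rack: Dark steel rack fixed to the bench, an open trough for the bar. Origin at bench level under its centre, x lengthwise. 230 x 60 mm outside; bed 6 mm above the bench; inside 214 x 43 mm; walls 6 mm thick rise 22 mm above the bed (6 mm above the bar's top). No side walls over the middle 84 mm, where fingers fit; the bed plate is 60 mm wide there too.
- rack_bed (a point): Centre of the rack's bed, on its upper face; x along the rack. The seated bar's origin lies here, either way round.
- flux_pot: Bystander: dark round pot with a lid, 56 mm in diameter, 45 mm high, standing behind the clamp. Origin under its centre.
- solder_spool: Bystander: spool with blue flanges, 54 mm in diameter, 42 mm high, left of the clamp near the bench's front edge. Origin under its centre.
- screwdriver: Bystander: screwdriver 150 mm long with a handle 20 mm thick, lying left of the clamp.

How it is judged:
By the outcome, as a careful person would: the job done as asked, in the order asked, and still so for the second after the job is handed in, with the robot touching nothing.
It also fails if it takes over 72 s, if anything falls off the work surface, if the arm or the gripper's body presses on something with over 40 N, if the wrist force passes 120 N, or if a joint passes its speed limit or range.

ROBOT

A 7-joint arm with a two-finger parallel gripper is mounted at the origin on a cart in front of the work surface, level with it; the furniture and walls round the work are solid. World frame = base frame: x ahead of the robot, y to its left, z up, the work surface at z = 0. Lengths are in mm, angles in rad, forces in N, time in s.
With the tool pointing down it reaches from about 350 to 775 mm from the base axis. Payload 3.1 kg.
Tool frame: the origin (TCP) lies between the finger pads; the fingertips stand 8 mm ahead of it and the grasp point (between the pads) lies 11 mm behind it; z points along the fingers, y is the line along which they close (so a half turn about z gives the same grasp; the last joint's range is limited). The gripper opens to 85 mm and grips with 20 to 120 N. Pads are 22 mm wide; open, the fingers measure 114 mm over their backs; the gripper's body (76 mm by 85 mm) begins 54 mm behind the grasp point. The pads swing forward as they close: fully open they stand 13 mm farther back than shut.
Start: joints at [1.111, 0.311, 0.014, 1.512, -0.004, 1.319, -0.027], TCP at [223.196, -502.693, 239.304] pointing down, gripper open.
Joint ranges: [-2.7, 2.7], [-0.3, 1.91], [-1.27, 1.3], [0.12, 2.57], [-1.44, 4.58], [0.2, 2.03], [-3.05, 3.05]. Speed limits (rad/s): [2.79, 2.79, 3.14, 3.14, 3.14, 3.14, 3.14].

INTERFACE

Orientations are given as a unit quaternion [x, y, z, w].
In Python, from plant import telemetry, vision, job_done gives the robot as it stands. The module is installed in compiled form; this text tells all that it offers.
- The arm moves only by the shell command python3 -m inch 'ROWS' [FORCE]. ROWS is JSON, a list of rows, each a list of 7 numbers: the shift along the tool's x, y, z in mm, then the turn, a rotation vector about the tool's x, y, z in rad, then the opening, from -1 (shut) to 1 (fully open). A call has 1 to 20 rows; each row is the pose to reach, as a shift and turn from the pose commanded when the call began, along the tool's axes at that moment; what a row does not reach only later rows make up. A row lasts 1/8 s, in which the tool goes at most 62.5 mm and 10.7 degrees, less where a joint would pass 70% of its speed; a pose out of reach is approached as far as the arm can. A call with a gripper value outside its range is refused whole. The fingers move at their own pace and stop on an object; FORCE is the grip in N (left out, the last holds). Time passes only in rows, so rows that repeat a pose let the fingers close. It gives the time, the measured TCP pose, the force, the opening and the grip force at its end, in the units of the state.
- telemetry.sense(): the state, without advancing time (a new reading comes with each control period).
- vision.capture(name): name is "scene" or "top" or "wrist"; returns a dict with "frame" (384x512x3 uint8, red, green, blue), "fov_y" (degrees; the focal length in pixels is half the picture's height over the tangent of half this angle, whatever the lens; pixels are square), "cx", "cy" (the principal point, pixels), "distortion" ([k1, k2, p1, p2, k3] as OpenCV has them; the pictures are not rectified), "rvec" (rotation vector, rad) and "tvec" (3), from world to camera coordinates, as OpenCV has them; the wrist camera has in their place "tool_from_camera" (4x4, takes a point from camera to tool coordinates, whose origin is the TCP and whose axes are the flange's). Camera axes: x right, y down, z forward; pixel columns grow to the right and rows downward; lengths in mm; the calibration is good to about 2 mm. A picture is of the moment at which its call begins: read the wrist's pose just before it. There is no depth.
- job_done(): hands the job in; it is judged then, once.
Trained networks look in a picture, given as the dict that the camera call returned (one of the last four; its "shot" number tells which), for a name from the list of things; names that differ only in an ending like _2 or _b are one class to them, and where a whole thing is asked for, a point or a joint stands for the part that bears it (a point fixed in the world has none). Each returns a list of dicts, best first, with "conf" (0 to 1); they miss things now and then, are a little off and sometimes report something else, mostly with a low value. They report only what shows in the picture. A call takes as long as a camera call.
- vision.silhouettes(target, picture): "pixels" (384x512 bool, what is visible of it) and "uv" ([column, row] in pixels, amid what is visible of it).
The state is a dict: "time": time; "joint_pos": joint angles; "joint_vel": joint speeds; "effort": joint torques, N m; "eef_pos": TCP position; "tool_rot": TCP orientation; "contact_force": force on the tool from outside, world axes, zero at the start; "torque": the same for the moment, N m; "grip_width": finger opening in mm; "grip_force": force on a finger pad.
Only numpy, scipy, OpenCV 4.12 (cv2) and the standard library are available. Lean on these libraries where they do the work, as an engineer would, in place of code of your own. Each camera call takes 0.05 s, during which the arm holds its last target. There are 200 camera calls.

## Working session

There is one attempt and no reset: what is moved stays moved. The work goes in short steps, Python scripts to look and compute and a shell command to move; the robot and the scene stay as the last step left them, time stands still between calls to the robot, and variables do not carry over. Pictures are saved under pics/ and viewed, at most 14 in all, crops included, and the job is handed in when it is done.

```bash
mkdir -p pics; cat > h.py <<'E'
import numpy as np, cv2
from plant import telemetry, vision
from scipy.spatial.transform import Rotation as R
def cam(p):
    f=p["frame"].shape[0]/2/np.tan(np.radians(p["fov_y"])/2)
    return np.array([[f,0,p["cx"]],[0,f,p["cy"]],[0,0,1]]),np.array(p["distortion"],float)
def shot(n):
    s=telemetry.sense(); p=vision.capture(n)
    if n=="wrist":
        T=np.eye(4);T[:3,:3]=R.from_quat(s["tool_rot"]).as_matrix();T[:3,3]=s["eef_pos"]
        W=T@np.array(p["tool_from_camera"])
    else:
        W=np.eye(4);r=cv2.Rodrigues(np.array(p["rvec"],float))[0];W[:3,:3]=r.T;W[:3,3]=-r.T@np.array(p["tvec"],float).ravel()
    return p,W
def ray(p,W,uv):
    K,d=cam(p);q=cv2.undistortPoints(np.array(uv,float).reshape(-1,1,2),K,d).reshape(-1,2)
    v=np.c_[q,np.ones(len(q))]@W[:3,:3].T
    return W[:3,3],v
def onz(p,W,uv,z):
    c,v=ray(p,W,uv);return c+v*((z-c[2])/v[:,2])[:,None]
def proj(p,W,X):
    K,d=cam(p);r=W[:3,:3].T
    return cv2.projectPoints(np.array(X,float).reshape(-1,3),cv2.Rodrigues(r)[0],-r@W[:3,3],K,d)[0].reshape(-1,2)
def tri(obs):
    A=np.zeros((3,3));b=np.zeros(3)
    for p,W,uv in obs:
        c,v=ray(p,W,uv);v=v[0]/np.linalg.norm(v[0]);M=np.eye(3)-np.outer(v,v);A+=M;b+=M@c
    X=np.linalg.solve(A,b);return X
def save(p,n): cv2.imwrite("pics/"+n,p["frame"][:,:,::-1])
def rect(px): return cv2.minAreaRect(np.argwhere(px)[:,::-1].astype(np.float32))
E
cat > a.py <<'E'
from h import *
P={}
for n in("scene","top"):
    P[n]=shot(n); save(P[n][0],n+"0.png")
    print(n,P[n][1][:3,3].round())
for t in["clamp","t_handle","hub","end_a","pad_face","heat_sink","rack","flux_pot","solder_spool","screwdriver"]:
    o=[]
    for n in P:
        p,W=P[n]
        L=vision.silhouettes(t,p)
        for l in L[:2]:
            print(t,n,round(l["conf"],2),np.round(l["uv"]),l["pixels"].sum(),[np.round(x) for x in rect(l["pixels"])], onz(p,W,l["uv"],10)[0].round())
        if L:o.append((p,W,L[0]["uv"]))
    if len(o)==2: print("   tri",tri(o).round())
a=cv2.imread("pics/scene0.png");b=cv2.imread("pics/top0.png")
cv2.imwrite("pics/both.png",np.hstack([a,b])[:, :]) 
E
python3 a.py; python3 -c "
from plant import telemetry;print(telemetry.sense())"
```

```text
scene [-88. 665. 822.]
top [ 353.  103. 1796.]
clamp scene 0.78 [231. 255.] 2218 [array([230., 250.]), array([67., 55.]), np.float64(56.0)] [511. 257.  10.]
clamp top 0.58 [228. 210.] 1130 [array([229., 211.]), array([32., 42.]), np.float64(8.0)] [516. 266.  10.]
   tri [513. 262.  12.]
t_handle scene 0.83 [235. 231.] 232 [array([233., 230.]), array([42., 11.]), np.float64(12.0)] [578. 187.  10.]
hub scene 0.64 [233. 230.] 320 [array([233., 231.]), array([42., 13.]), np.float64(30.0)] [587. 189.  10.]
hub top 0.25 [174. 236.] 176 [array([177., 236.]), array([13., 14.]), np.float64(90.0)] [410. 479.  10.]
   tri [373. 387. 307.]
end_a scene 0.63 [232. 230.] 233 [array([232., 230.]), array([42., 10.]), np.float64(28.0)] [588. 193.  10.]
end_a top 0.47 [224. 215.] 140 [array([225., 214.]), array([30.,  7.]), np.float64(80.0)] [493. 283.  10.]
   tri [482. 269. 139.]
pad_face scene 0.71 [234. 254.] 2124 [array([231., 250.]), array([67., 54.]), np.float64(53.0)] [508. 249.  10.]
pad_face scene 0.57 [230. 230.] 278 [array([232., 230.]), array([43., 12.]), np.float64(28.0)] [589. 196.  10.]
[... 1862 characters left out ...]
444,  0.01399223,  1.51147648, -0.00437911,
        1.31918157, -0.02717861]), 'joint_vel': array([ 3.80426300e-04, -5.67223942e-04,  5.31155000e-04,  1.02210319e-03,
        2.57791299e-04, -7.26475087e-05,  2.80183933e-04]), 'effort': array([-1.08797281e-04, -3.79814029e+01,  1.45625258e-01, -2.30865902e+01,
        1.20487597e-02,  1.66246635e-03,  1.63588769e-07]), 'eef_pos': array([ 223.20806787, -502.70729623,  239.31639348]), 'tool_rot': array([ 9.78247179e-01,  2.07442654e-01, -1.06234663e-05,  3.90874705e-05]), 'contact_force': array([ 0.32858413,  0.54416006, -0.06769762]), 'torque': array([ 0.01857086,  0.01269514, -0.00624242]), 'grip_force': 0.0, 'grip_width': 85.22339174851783}
```

View pics/scene0.png

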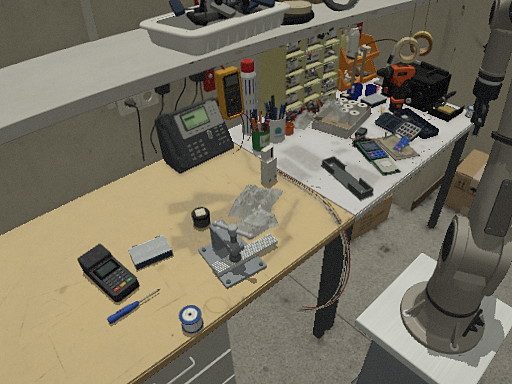

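View pics/top0.png

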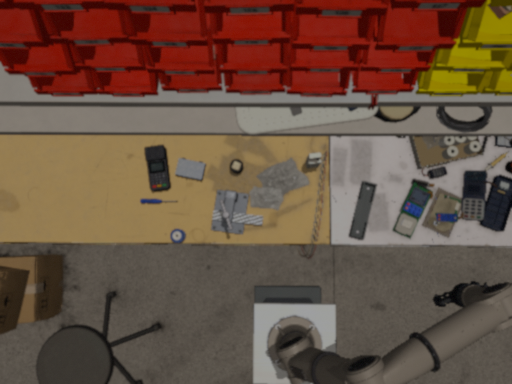

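The scene shows the clamp at about (513, 262) mm with the bar projecting to the right, and the rack at about (505, -278) mm. I'll go over the rack first, on the way to the clamp.

```bash
python3 -m inch '[[345,-93,-60,0,0,0,1],[345,-93,-60,0,0,0,1],[345,-93,-60,0,0,0,1],[345,-93,-60,0,0,0,1],[345,-93,-60,0,0,0,1],[345,-93,-60,0,0,0,1],[345,-93,-60,0,0,0,1],[345,-93,-60,0,0,0,1],[345,-93,-60,0,0,0,1]]'
cat > w.py <<'E'
from h import *
import sys
p,W=shot("wrist");s=telemetry.sense();save(p,sys.argv[1]+".png")
print(s["time"],s["eef_pos"].round(1),s["tool_rot"].round(4),"cam",W.round(2).tolist(),p["fov_y"])
for t in sys.argv[2:]:
    for l in vision.silhouettes(t,p)[:2]:
        r=rect(l["pixels"]);b=onz(p,W,cv2.boxPoints(r),10)
        print(t,round(l["conf"],2),np.round(l["uv"]),l["pixels"].sum(),[np.round(x) for x in r],b[:,:2].round().tolist(),b.mean(0).round())
E
python3 w.py w1 rack
```

```text
time: 2.22
eef_pos: [499.4, -279.4, 299.0]
tool_rot: [0.979, 0.206, -0.001, 0.0]
contact_force: [-0.2, -0.5, 0.9]
grip_width: 85.6
grip_force: 0.0
2.275 [ 499.5 -279.3  299.1] [ 9.786e-01  2.058e-01 -5.000e-04  2.000e-04] cam [[0.4, -0.87, -0.29, 573.26], [-0.92, -0.38, -0.13, -247.48], [0.0, 0.32, -0.95, 433.04], [0.0, 0.0, 0.0, 1.0]] 71.82202347874707
rack 0.81 [265. 134.] 5736 [array([262., 139.]), array([ 42., 151.]), np.float64(39.0)] [[413.0, -208.0], [639.0, -273.0], [626.0, -334.0], [391.0, -276.0]] [ 517. -273.   10.]
```

View pics/w1.png

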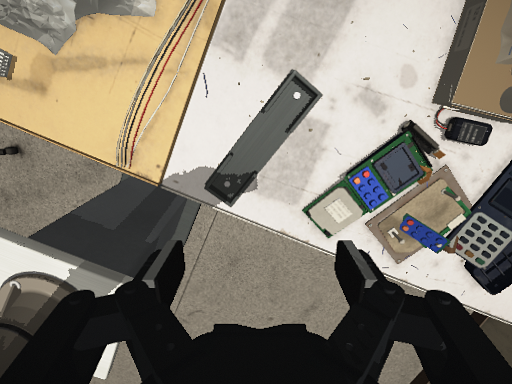

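Clear view of the rack: centre about (262, 139) px, running diagonally up and right. Next stop is over the clamp.

```bash
python3 -m inch '[[218,-495,-20,0,0,0,1],[218,-495,-20,0,0,0,1],[218,-495,-20,0,0,0,1],[218,-495,-20,0,0,0,1],[218,-495,-20,0,0,0,1],[218,-495,-20,0,0,0,1],[218,-495,-20,0,0,0,1],[218,-495,-20,0,0,0,1],[218,-495,-20,0,0,0,1],[218,-495,-20,0,0,0,1],[218,-495,-20,0,0,0,1]]'
python3 w.py w2 hub t_handle end_a clamp heat_sink pad_face
```

```text
time: 3.7
eef_pos: [499.7, 261.5, 319.1]
tool_rot: [0.978, 0.206, -0.0, 0.001]
contact_force: [0.2, -0.2, 0.1]
grip_width: 85.0
grip_force: 0.0
3.75 [500.  260.9 319.2] [9.786e-01 2.057e-01 0.000e+00 9.000e-04] cam [[0.4, -0.87, -0.29, 573.39], [-0.91, -0.38, -0.13, 293.68], [0.0, 0.32, -0.95, 453.15], [0.0, 0.0, 0.0, 1.0]] 71.82202347874707
hub 0.9 [255. 179.] 1106 [array([254., 178.]), array([91., 19.]), np.float64(90.0)] [[520.0, 295.0], [533.0, 266.0], [382.0, 199.0], [368.0, 231.0]] [451. 248.  10.]
t_handle 0.62 [255. 179.] 1080 [array([255., 178.]), array([91., 20.]), np.float64(90.0)] [[520.0, 295.0], [533.0, 265.0], [383.0, 197.0], [368.0, 231.0]] [451. 247.  10.]
end_a 0.65 [255. 179.] 1068 [array([255., 178.]), array([91., 20.]), np.float64(90.0)] [[520.0, 295.0], [533.0, 265.0], [383.0, 197.0], [368.0, 231.0]] [451. 247.  10.]
clamp 0.98 [260. 142.] 6586 [array([256., 154.]), array([ 80., 121.]), np.float64(34.0)] [[403.0, 352.0], [600.0, 309.0], [582.0, 182.0], [371.0, 211.0]] [489. 264.  10.]
heat_sink 0.77 [286. 174.] 1908 [array([273., 169.]), array([119.,  23.]), np.float64(30.0)] [[475.0, 329.0], [514.0, 323.0], [492.0, 120.0], [450.0, 120.0]] [483. 223.  10.]
heat_sink 0.47 [484. 270.] 1955 [array([491., 266.]), array([33., 79.]), np.float64(49.0)] [[420.0, -205.0], [566.0, -245.0], [541.0, -331.0], [386.0, -294.0]] [ 478. -268.   10.]
```

View pics/w2.png

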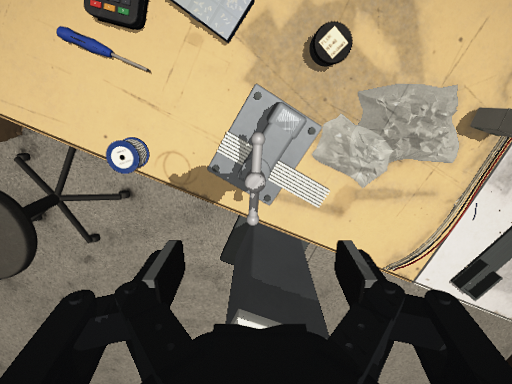

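Wrist view: the crossbar's balls are at (259,138) and (252,217) px, the hub near (256,181), the column at (287,120), and the bar runs diagonally with its free end near (320,198). I'll work out the hub position.

```bash
cat > hub.py <<'E'
from h import *
s=telemetry.sense();print("t",s["time"],"tcp",s["eef_pos"].round(1),"q",s["joint_pos"].round(3))
O=[]
for n in("wrist","scene","top"):
    p,W=shot(n)
    for nm in ("hub","t_handle"):
      L=[l for l in vision.silhouettes(nm,p) if l["conf"]>.4]
      if L: break
    if not L: print(n,"none");continue
    px=L[0]["pixels"].astype(np.uint8)
    r=rect(px);b=cv2.boxPoints(r);m=[np.roll(b,-k,0) for k in(0,1)]
    m=max(m,key=lambda m:np.linalg.norm(m[0]-m[1]))
    e=np.array([(m[0]+m[3])/2,(m[1]+m[2])/2]);u=(e[1]-e[0])/np.linalg.norm(e[1]-e[0])
    g=onz(p,W,e,136)
    if g[0][0]<g[1][0]: e=e[::-1];g=g[::-1]
    d=g[0]-g[1];print(n,nm,L[0]["conf"],"ends@136",g[:,:2].round(1).tolist(),"mid",g.mean(0)[:2].round(1),"len",np.linalg.norm(d).round(1),"yaw",np.arctan2(d[1],d[0]).round(3))
    O.append((p,W,e,r[0]))
    # bar
for k in (0,1):
    for S in ((0,1),(0,2),(0,1,2)):
        if max(S)<len(O): print("end",k,S,tri([(O[i][0],O[i][1],O[i][2][k]) for i in S]).round(1))
for S in ((0,1),(0,2),(0,1,2)):
    if max(S)<len(O): print("mid",S,tri([(O[i][0],O[i][1],O[i][3]) for i in S]).round(1))
E
python3 hub.py
```

```text
t 4.05 tcp [499.5 262.2 319.4] q [-0.173  0.354 -0.49   1.297  0.164  1.53  -1.798]
wrist hub 0.9 ends@136 [[541.1, 284.1], [431.8, 236.3]] mid [486.5 260.2] len 119.3 yaw 0.412
scene hub 0.57 ends@136 [[541.9, 287.5], [336.4, 331.7]] mid [439.2 309.6] len 210.3 yaw -0.212
top none
end 0 (0, 1) [541.8 285.6 135.4]
end 1 (0, 1) [397.9 248.   32.2]
mid (0, 1) [477.5 265.9  71.7]
```

```bash
python3 -m inch '[[-12,-3,80,0,0,0,1],[-12,-3,80,0,0,0,1],[-12,-3,80,0,0,0,1],[-12,-3,80,0,0,0,1]]'
cat >> hub.py <<'E'
import pickle,os
p,W,e,c=O[0]
c0,v=ray(p,W,e)
A=pickle.load(open("v.pkl","rb")) if os.path.exists("v.pkl") else None
if A is not None:
    for k in(0,1):
        Mx=np.zeros((3,3));bb=np.zeros(3)
        for c_,v_ in((c0,v[k]),(A[0],A[1][k])):
            n=v_/np.linalg.norm(v_);M=np.eye(3)-np.outer(n,n);Mx+=M;bb+=M@c_
        print("2wrist end",k,np.linalg.solve(Mx,bb).round(1))
pickle.dump((c0,v),open("v.pkl","wb"))
L=vision.silhouettes("heat_sink",p)
for l in L[:2]:
    for z in(10,26):print("bar",round(l["conf"],2),z,onz(p,W,cv2.boxPoints(rect(l["pixels"])),z)[:,:2].round().tolist())
save(p,"hub_%.0f.png"%(s["time"]*100))
E
sed -i 's/("wrist","scene","top")/("wrist",)/' hub.py; python3 hub.py
python3 - <<'E'
from h import *
import pickle
# earlier view at z~319
s=telemetry.sense();p=vision.capture("wrist")
T=np.eye(4);T[:3,:3]=R.from_quat([.9786,.2057,0,.0009]).as_matrix();T[:3,3]=[500,260.9,319.2]
W=T@np.array(p["tool_from_camera"])
c0,v1=pickle.load(open("v.pkl","rb"))
cA,vA=ray(p,W,[[254.5,132.5],[254.5,223.5]])
for k in(0,1):
    Mx=np.zeros((3,3));bb=np.zeros(3)
    for c_,v_ in((c0,v1[k]),(cA,vA[k])):
        n=v_/np.linalg.norm(v_);M=np.eye(3)-np.outer(n,n);Mx+=M;bb+=M@c_
    print(k,np.linalg.solve(Mx,bb).round(1))
E
```

```text
time: 4.9
eef_pos: [488.1, 261.8, 240.9]
tool_rot: [0.978, 0.207, 0.002, -0.001]
contact_force: [-0.9, 0.1, 0.7]
grip_width: 85.5
grip_force: 0.0
t 4.9 tcp [488.1 261.8 240.9] q [-0.161  0.357 -0.491  1.486  0.17   1.338 -1.818]
wrist hub 0.79 ends@136 [[540.5, 284.7], [431.0, 236.2]] mid [485.8 260.5] len 119.8 yaw 0.417
bar 0.61 10 [[474.0, 329.0], [513.0, 323.0], [494.0, 119.0], [450.0, 119.0]]
bar 0.61 26 [[478.0, 327.0], [516.0, 322.0], [497.0, 127.0], [455.0, 127.0]]
0 [538.6 283.6 116.5]
1 [437.8 239.2 148.4]
```

```bash
python3 -m inch '[[-2.4,0.3,50,0,0,0,1],[-2.4,0.3,85,0,0,0,1],[-2.4,0.3,105,0,0,0,1],[-2.4,0.3,115,0,0,0,1],[-2.4,0.3,115,0,0,0,1]]' 50 && python3 -m inch '[[0,0,0,0,0,0,-0.2],[0,0,0,0,0,0,-0.5],[0,0,0,0,0,0,-1],[0,0,0,0,0,0,-1],[0,0,0,0,0,0,-1],[0,0,0,0,0,0,-1]]' 50
```

```text
time: 5.72
eef_pos: [485.1, 259.9, 124.4]
tool_rot: [0.978, 0.207, -0.0, -0.0]
contact_force: [0.6, -0.3, 0.6]
grip_width: 85.6
grip_force: 0.0
time: 6.48
eef_pos: [484.8, 260.9, 125.1]
tool_rot: [0.978, 0.208, 0.0, -0.001]
contact_force: [-3.0, 2.1, 5.3]
grip_width: 23.8
grip_force: 49.3
```

```bash
python3 -m inch '[[0,0,-0.4,0,0,-0.16,-1],[0,0,-0.8,0,0,-0.32,-1],[0,0,-1.2,0,0,-0.48,-1],[0,0,-1.6,0,0,-0.64,-1],[0,0,-2,0,0,-0.8,-1],[0,0,-2,0,0,-0.8,-1]]'; python3 -c "
from plant import telemetry;s=telemetry.sense();print(s['joint_pos'].round(2),s['torque'].round(2))"
```

```text
time: 7.22
eef_pos: [485.6, 260.1, 127.1]
tool_rot: [0.82, 0.572, 0.001, 0.0]
contact_force: [-0.8, 0.7, 5.4]
grip_width: 24.1
grip_force: 49.3
[-0.05  0.48 -0.65  1.66  0.31  1.11 -1.14] [0.18 0.3  0.09]
```

```bash
python3 -m inch '[[0,0,-0.4,0,0,-0.16,-1],[0,0,-0.8,0,0,-0.32,-1],[0,0,-1.2,0,0,-0.48,-1],[0,0,-1.6,0,0,-0.64,-1],[0,0,-2,0,0,-0.8,-1],[0,0,-2.4,0,0,-0.96,-1],[0,0,-2.9,0,0,-1.12,-1],[0,0,-3.3,0,0,-1.28,-1],[0,0,-3.7,0,0,-1.44,-1],[0,0,-4.1,0,0,-1.6,-1],[0,0,-4.1,0,0,-1.6,-1]]'; python3 -c "
from plant import telemetry;s=telemetry.sense();print(s['joint_pos'].round(2),s['torque'].round(2))"; python3 w.py w3
```

```text
time: 8.6
eef_pos: [487.6, 260.9, 131.2]
tool_rot: [0.162, 0.987, 0.002, 0.002]
contact_force: [5.1, 3.4, 2.5]
grip_width: 24.0
grip_force: 49.1
[ 0.17  0.6  -1.01  1.64  0.54  1.2   0.28] [ 0.5  -0.83  0.07]
8.65 [487.6 260.9 131.2] [0.1626 0.9867 0.0022 0.0023] cam [[0.32, 0.9, 0.3, 409.83], [0.95, -0.31, -0.1, 285.58], [0.0, 0.32, -0.95, 265.07], [0.0, 0.0, 0.0, 1.0]] 71.82202347874707
```

View pics/w3.png

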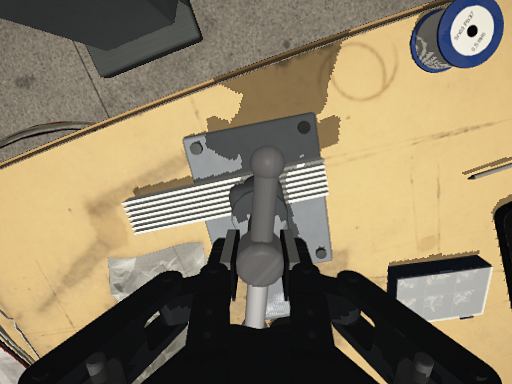

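The picture shows the crossbar turned with the gripper: hub at (262,258) px, ball at (266,160). Now release, rise clear, rotate back half a turn and take it again.

```bash
python3 -m inch '[[0,0,0,0,0,0,1],[0,0,0,0,0,0,1],[0,0,0,0,0,0,1],[0,0,0,0,0,0,1],[0,0,-45,0,0,0,1],[0,0,-45,0,0,0,1]]' && python3 -m inch '[[0,0,0,0,0,0.18,1],[0,0,0,0,0,0.36,1],[0,0,0,0,0,0.54,1],[0,0,0,0,0,0.72,1],[0,0,0,0,0,0.9,1],[0,0,0,0,0,1.08,1],[0,0,0,0,0,1.26,1],[0,0,0,0,0,1.44,1],[0,0,0,0,0,1.62,1],[0,0,0,0,0,1.8,1],[0,0,0,0,0,1.98,1],[0,0,0,0,0,2.16,1],[0,0,0,0,0,2.34,1],[0,0,0,0,0,2.52,1],[0,0,0,0,0,2.7,1],[0,0,0,0,0,2.88,1],[0,0,0,0,0,3.06,1],[0,0,0,0,0,3.1,1],[0,0,0,0,0,3.1,1],[0,0,0,0,0,3.1,1]]'; python3 hub.py; python3 -c "
from plant import telemetry;s=telemetry.sense();print(s['tool_rot'].round(3))"
```

```text
time: 9.4
eef_pos: [486.3, 261.9, 178.7]
tool_rot: [0.161, 0.987, 0.002, 0.002]
contact_force: [0.6, -0.1, 0.3]
grip_width: 85.6
grip_force: 0.0
time: 11.9
eef_pos: [484.7, 259.8, 175.2]
tool_rot: [0.99, -0.14, -0.0, 0.0]
contact_force: [1.0, -0.5, 0.5]
grip_width: 85.3
grip_force: 0.0
t 11.9 tcp [484.7 259.8 175.2] q [-0.241  0.382 -0.377  1.601  0.148  1.187 -2.5  ]
wrist hub 0.62 ends@136 [[542.4, 242.0], [423.0, 281.8]] mid [482.7 261.9] len 125.9 yaw -0.321
2wrist end 0 [ 486.4  261.7 -412.6]
2wrist end 1 [481.7 258.9 217.8]
bar 0.73 10 [[515.0, 326.0], [491.0, 119.0], [449.0, 119.0], [473.0, 335.0]]
bar 0.73 26 [[518.0, 321.0], [495.0, 126.0], [455.0, 125.0], [478.0, 329.0]]
bar 0.61 10 [[328.0, 339.0], [533.0, 266.0], [520.0, 227.0], [312.0, 291.0]]
bar 0.61 26 [[341.0, 333.0], [535.0, 264.0], [523.0, 228.0], [325.0, 288.0]]
[ 0.99 -0.14 -0.   -0.  ]
```

```bash
python3 -m inch '[[1.1,-1,25,0,0,0.04,1],[1.1,-1,38,0,0,0.04,1],[1.1,-1,44,0,0,0.04,1],[1.1,-1,44,0,0,0.04,1],[1.1,-1,44,0,0,0.04,-0.2],[1.1,-1,44,0,0,0.04,-0.6],[1.1,-1,44,0,0,0.04,-1],[1.1,-1,44,0,0,0.04,-1],[1.1,-1,44,0,0,0.04,-1],[1.1,-1,44,0,0,0.04,-1]]' 50 && python3 -m inch '[[0,0,-0.4,0,0,-0.16,-1],[0,0,-0.8,0,0,-0.32,-1],[0,0,-1.2,0,0,-0.48,-1],[0,0,-1.6,0,0,-0.64,-1],[0,0,-2,0,0,-0.8,-1],[0,0,-2.4,0,0,-0.96,-1],[0,0,-2.9,0,0,-1.12,-1],[0,0,-3.3,0,0,-1.28,-1],[0,0,-3.7,0,0,-1.44,-1],[0,0,-4.1,0,0,-1.6,-1],[0,0,-4.1,0,0,-1.6,-1]]'; python3 -c "
from plant import telemetry;s=telemetry.sense();print(s['joint_pos'].round(2),s['torque'].round(2))"
```

```text
time: 13.3
eef_pos: [486.7, 261.3, 132.0]
tool_rot: [0.987, -0.16, 0.001, -0.001]
contact_force: [1.3, 2.3, 3.6]
grip_width: 23.8
grip_force: 49.1
time: 14.68
eef_pos: [486.3, 261.9, 136.1]
tool_rot: [0.803, 0.596, 0.001, -0.001]
contact_force: [-0.8, 3.9, 4.8]
grip_width: 24.2
grip_force: 49.1
[-0.01  0.49 -0.71  1.64  0.34  1.14 -1.1 ] [0.74 0.09 0.09]
```

```bash
python3 -m inch '[[0,0,-0.4,0,0,-0.16,-1],[0,0,-0.8,0,0,-0.32,-1],[0,0,-1.2,0,0,-0.48,-1],[0,0,-1.6,0,0,-0.64,-1],[0,0,-2,0,0,-0.8,-1],[0,0,-2.4,0,0,-0.96,-1],[0,0,-2.9,0,0,-1.12,-1],[0,0,-3.3,0,0,-1.28,-1],[0,0,-3.7,0,0,-1.44,-1],[0,0,-4.1,0,0,-1.6,-1],[0,0,-4.5,0,0,-1.76,-1],[0,0,-4.5,0,0,-1.76,-1]]' && python3 -m inch '[[0,0,0,0,0,0,1],[0,0,0,0,0,0,1],[0,0,0,0,0,0,1],[0,0,0,0,0,0,1],[0,0,-60,0,0,0,1],[0,0,-100,0,0,0,1],[0,0,-100,0,0,0,1]]';python3 -c "
from plant import telemetry;s=telemetry.sense();print(s['joint_pos'].round(2),s['torque'].round(2))"; python3 hub.py
```

```text
time: 16.18
eef_pos: [485.7, 261.5, 140.6]
tool_rot: [0.052, 0.999, 0.001, -0.0]
contact_force: [-1.3, 3.3, 5.5]
grip_width: 24.0
grip_force: 49.4
time: 17.05
eef_pos: [487.4, 262.4, 243.6]
tool_rot: [0.052, 0.999, 0.002, 0.003]
contact_force: [-0.0, 0.4, -0.7]
grip_width: 85.6
grip_force: 0.0
[ 0.24  0.55 -1.17  1.47  0.51  1.44  0.53] [-0.   -0.02  0.  ]
t 17.05 tcp [487.4 262.4 243.6] q [ 0.235  0.555 -1.169  1.472  0.513  1.443  0.527]
wrist hub 0.6 ends@136 [[555.1, 253.4], [427.2, 267.0]] mid [491.1 260.2] len 128.7 yaw -0.106
2wrist end 0 [545.  248.  150.9]
2wrist end 1 [428.3 273.3 144.8]
bar 0.75 10 [[454.0, 125.0], [474.0, 329.0], [516.0, 327.0], [495.0, 116.0]]
bar 0.75 26 [[452.0, 131.0], [471.0, 326.0], [511.0, 325.0], [491.0, 123.0]]
```

The handle is now about 16 mm higher (its centre at z≈150 mm), so the angle is about 6.28 rad and the pad stands clear. Next I'll line up over the projecting end of the bar.

```bash
python3 -m inch '[[0,-30,0,0,0,0.18,1],[0,-60,0,0,0,0.36,1],[0,-100,0,0,0,0.54,1],[0,-127,10,0,0,0.72,1],[0,-127,20,0,0,0.9,1],[0,-127,30,0,0,1.08,1],[0,-127,40,0,0,1.26,1],[0,-127,50,0,0,1.44,1],[0,-127,60,0,0,1.573,1],[0,-127,70,0,0,1.573,1],[0,-127,70,0,0,1.573,1]]';
cat > bar.py <<'E'
from h import *
import sys
s=telemetry.sense();q=s["tool_rot"];print("t",s["time"],"tcp",s["eef_pos"].round(1),"yaw",(2*np.arctan2(q[1],q[0])).round(3),"q",s["joint_pos"].round(2))
z=float(sys.argv[1]);nm=sys.argv[2]
for n in sys.argv[4:]:
    p,W=shot(n);save(p,sys.argv[3]+n+".png")
    for l in vision.silhouettes(nm,p)[:2]:
        # rectify mask contour to plane, fit rectangle in mm
        c=max(cv2.findContours(l["pixels"].astype(np.uint8),0,1)[0],key=len).reshape(-1,2)
        g=onz(p,W,c,z)[:,:2].astype(np.float32);r=cv2.minAreaRect(g)
        print(n,round(l["conf"],2),np.round(l["uv"]),"c",np.round(r[0],1),"size",np.round(r[1],1),"ang",round(r[2],1),cv2.boxPoints(r).round().tolist())
E
python3 bar.py 26 heat_sink b1 wrist
```

```text
time: 18.58
eef_pos: [471.9, 133.5, 168.4]
tool_rot: [0.743, 0.669, -0.002, -0.001]
contact_force: [0.4, 0.7, -0.0]
grip_width: 85.2
grip_force: 0.0
t 18.575 tcp [471.9 133.5 168.4] yaw 1.467 q [ 0.36  0.36 -0.85  1.75  0.29  1.16 -0.68]
wrist 0.57 [260. 122.] c [479.8 186.6] size [117.7  36.9] ang 83.8 [[455.0, 130.0], [492.0, 126.0], [504.0, 243.0], [468.0, 247.0]]
```

View pics/b1wrist.png

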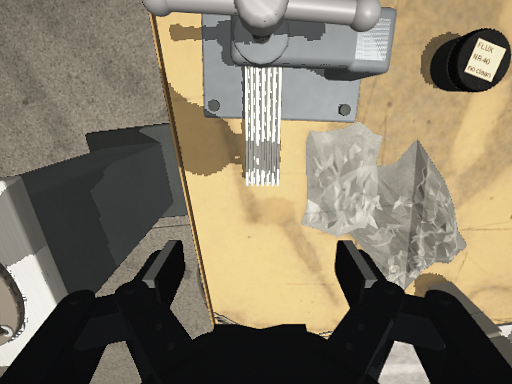

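The bar end is at (246–280, 185) px and foil lies to the right from (303,220). The bench edge runs on the left from (150,0) to (215,310). I'll compute the free strip.

```bash
python3 - <<'E'
from h import *
p,W=shot("wrist")
print(onz(p,W,[[165,80],[190,180],[215,310],[303,220],[340,240],[310,135]],0).round().tolist())
p,W=shot("top")
print(onz(p,W,[[200,243],[325,243],[252,205],[255,188],[320,160],[312,240]],0).round().tolist())
E
```

```text
[[383.0, 248.0, 0.0], [389.0, 134.0, 0.0], [388.0, -61.0, 0.0], [521.0, 68.0, 0.0], [567.0, 34.0, 0.0], [534.0, 173.0, 0.0]]
[[383.0, 378.0, 0.0], [386.0, -120.0, 0.0], [536.0, 172.0, 0.0], [605.0, 161.0, 0.0], [722.0, -103.0, 0.0], [398.0, -68.0, 0.0]]
```

```bash
python3 -m inch '[[4.2,2.2,50,0,0,0,1],[4.2,2.2,100,0,0,0,1],[4.2,2.2,130,0,0,0,1],[4.2,2.2,143,0,0,0,1],[4.2,2.2,147.5,0,0,0,1],[4.2,2.2,147.5,0,0,0,1]]' 90 && python3 -m inch '[[0,0,0,0,0,0,0],[0,0,0,0,0,0,-0.3],[0,0,0,0,0,0,-0.6],[0,0,0,0,0,0,-1],[0,0,0,0,0,0,-1],[0,0,0,0,0,0,-1]]' 90
```

```text
time: 19.52
eef_pos: [476.7, 138.5, 23.5]
tool_rot: [0.744, 0.669, 0.001, 0.0]
contact_force: [0.4, -0.5, 0.1]
grip_width: 85.4
grip_force: 0.0
time: 20.27
eef_pos: [475.9, 138.0, 22.7]
tool_rot: [0.744, 0.669, 0.0, 0.0]
contact_force: [-0.7, -1.2, 4.4]
grip_width: 33.2
grip_force: 91.8
```

```bash
python3 -m inch '[[0,0,-3,0,0,0,-1],[-15,0,-3,0,0,0,-1],[-35,0,-3,0,0,0,-1],[-55,0,-3,0,0,0,-1],[-75,0,-3,0,0,0,-1],[-95,0,-3,0,0,0,-1],[-115,0,-3,0,0,0,-1],[-135,0,-3,0,0,0,-1],[-155,0,-3,0,0,0,-1],[-165,0,-3,0,0,0,-1],[-165,0,-3,0,0,0,-1]]'; python3 bar.py 19 heat_sink b2 wrist top
```

```text
time: 21.65
eef_pos: [457.6, -27.2, 25.1]
tool_rot: [0.744, 0.668, -0.001, -0.0]
contact_force: [-0.3, -0.4, -2.6]
grip_width: 33.4
grip_force: 91.1
t 21.65 tcp [457.6 -27.2  25.1] yaw 1.463 q [ 0.61  0.49 -0.75  2.    0.45  0.82 -0.5 ]
wrist 0.94 [255. 120.] c [462.6  26.9] size [142.4  38.4] ang 83.9 [[436.0, -42.0], [474.0, -46.0], [489.0, 96.0], [451.0, 100.0]]
top 0.79 [274. 221.] c [471.2  86.8] size [159.9  36.7] ang 84.6 [[446.0, 9.0], [482.0, 5.0], [497.0, 165.0], [460.0, 168.0]]
```

View pics/b2wrist.png

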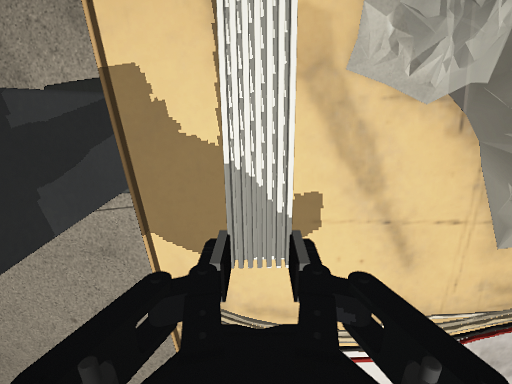

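The bar is held by its end, out of the clamp: its near end is at (225–290, 265) px and it is straight. I'll lower it to the bench and release.

```bash
python3 -m inch '[[0,0,6,0,0,0,-1],[0,0,10,0,0,0,-1],[0,0,12,0,0,0,-1],[0,0,12.6,0,0,0,-1],[0,0,12.6,0,0,0,-1]]' && python3 -m inch '[[0,0,0,0,0,0,-0.2],[0,0,0,0,0,0,0],[0,0,0,0,0,0,0.3],[0,0,0,0,0,0,0.3],[0,0,-60,0,0,0,0.6],[0,0,-120,0,0,0,1],[60,0,-150,0,0,0,1],[80,0,-150,0,0,0,1],[80,0,-150,0,0,0,1]]'; python3 bar.py 16 heat_sink b3 wrist top
```

```text
time: 22.48
eef_pos: [458.0, -25.7, 13.5]
tool_rot: [0.743, 0.669, -0.0, -0.0]
contact_force: [-3.0, -0.2, 6.1]
grip_width: 33.3
grip_force: 92.1
time: 23.6
eef_pos: [466.9, 56.0, 163.6]
tool_rot: [0.742, 0.67, 0.001, 0.0]
contact_force: [0.1, -0.1, -0.6]
grip_width: 85.3
grip_force: 0.0
t 23.6 tcp [466.9  56.  163.6] yaw 1.47 q [ 0.58  0.33 -0.9   1.82  0.28  1.13 -0.52]
wrist 0.57 [255. 157.] c [466.5  62.1] size [198.4  35.9] ang 84.6 [[439.0, -35.0], [475.0, -38.0], [494.0, 159.0], [458.0, 163.0]]
top 0.74 [261. 220.] c [473.2 126.4] size [81.  39.9] ang 84.6 [[450.0, 88.0], [489.0, 84.0], [497.0, 165.0], [457.0, 169.0]]
```

View pics/b3wrist.png

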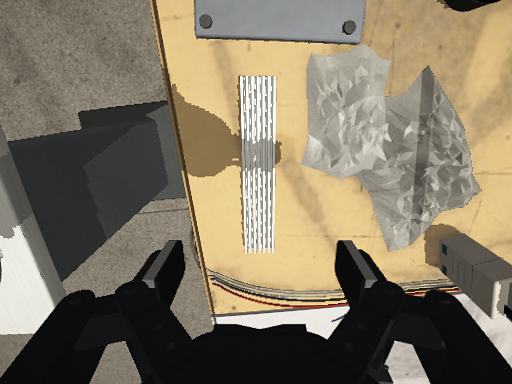

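The bar lies flat on the bench, from (240–275, 75) to (245–273, 252) px, well clear of the clamp plate. I'll regrasp it at the middle.

```bash
python3 -m inch '[[6,-1,50,0,0,0,0.4],[6,-1,105,0,0,0,0.4],[6,-1,135,0,0,0,0.4],[6,-1,148,0,0,0,0.4],[6,-1,152,0,0,0,0.4],[6,-1,152,0,0,0,0.4]]' 90 && python3 -m inch '[[0,0,0,0,0,0,0],[0,0,0,0,0,0,-0.3],[0,0,0,0,0,0,-0.6],[0,0,0,0,0,0,-1],[0,0,0,0,0,0,-1]]' 90
```

```text
time: 24.55
eef_pos: [467.3, 59.5, 11.7]
tool_rot: [0.744, 0.668, 0.001, 0.001]
contact_force: [0.4, 0.7, 0.3]
grip_width: 59.6
grip_force: 0.0
time: 25.18
eef_pos: [467.3, 59.7, 12.4]
tool_rot: [0.743, 0.669, 0.001, 0.001]
contact_force: [-1.2, -0.5, 6.5]
grip_width: 33.3
grip_force: 89.5
```

```bash
python3 -m inch '[[0,0,-50,0,0,0,-1],[0,0,-110,0,0,0,-1],[-20,8,-170,0,0,0.17,-1],[-50,19,-190,0,0,0.34,-1],[-80,30,-190,0,0,0.51,-1],[-110,41,-190,0,0,0.68,-1],[-140,53,-190,0,0,0.85,-1],[-170,64,-190,0,0,1.02,-1],[-200,75,-190,0,0,1.19,-1],[-225,85,-190,0,0,1.36,-1],[-247,93,-190,0,0,1.53,-1],[-247,93,-190,0,0,1.7,-1],[-247,93,-190,0,0,1.727,-1],[-247,93,-190,0,0,1.727,-1]]'; python3 bar.py 28 rack r1 wrist top scene
```

```text
time: 26.92
eef_pos: [532.6, -195.0, 200.9]
tool_rot: [0.992, -0.129, -0.0, -0.0]
contact_force: [-0.1, 1.1, -2.8]
grip_width: 33.5
grip_force: 91.5
t 26.925 tcp [ 532.6 -195.   200.9] yaw -0.259 q [ 0.65  0.41 -0.45  1.51  0.18  1.26 -1.66]
wrist 0.94 [323. 148.] c [ 520.6 -269.8] size [ 60.4 222.1] ang 75.5 [[405.0, -271.0], [621.0, -327.0], [636.0, -268.0], [421.0, -213.0]]
top 0.48 [355. 226.] c [ 464.7 -233.1] size [ 27.3 112.1] ang 76.3 [[407.0, -233.0], [516.0, -260.0], [522.0, -233.0], [414.0, -207.0]]
scene 0.61 [346. 179.] c [ 506.4 -250.7] size [ 80.1 251. ] ang 75.8 [[375.0, -259.0], [618.0, -320.0], [638.0, -243.0], [395.0, -181.0]]
```

View pics/r1wrist.png

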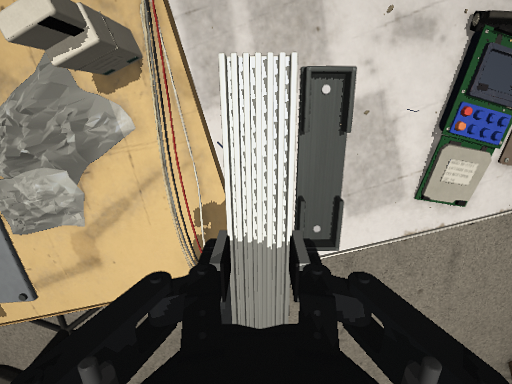

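The held bar fills (220–298, 53–325) px and the rack is just to its right, from (302–355, 66) to (300–340, 250). Its left wall may be partly hidden, so I'll shift sideways for a clean second view.

```bash
python3 -m inch '[[0,-45,0,0,0,0,-1],[0,-45,0,0,0,0,-1],[0,-45,0,0,0,0,-1]]'; cat > rack.py <<'E'
from h import *
from scipy.optimize import least_squares
s=telemetry.sense();p,W=shot("wrist");save(p,"r2.png")
q=s["tool_rot"];yaw=2*np.arctan2(q[1],q[0]);print("t",s["time"],"tcp",s["eef_pos"].round(1),"yaw",yaw.round(4))
def mask(n):
    return [l for l in vision.silhouettes(n,p)][0]
def box(L,w,parts,c,yaw):
    # returns rendered mask of union of convex boxes parts: (x0,x1,y0,y1,z0,z1)
    im=np.zeros((384*4,512*4),np.uint8);cs,sn=np.cos(yaw),np.sin(yaw)
    for x0,x1,y0,y1,z0,z1 in parts:
        X=np.array([[x,y,z] for x in(x0,x1) for y in(y0,y1) for z in(z0,z1)],float)
        Xw=np.c_[c[0]+cs*X[:,0]-sn*X[:,1],c[1]+sn*X[:,0]+cs*X[:,1],X[:,2]+c[2]]
        cv2.fillConvexPoly(im,cv2.convexHull((proj(p,W,Xw)*4).astype(np.int32)),255)
    return cv2.resize(im,(512,384),interpolation=cv2.INTER_AREA)/255.
rackp=[(-115,115,-30,30,0,6)]+[(a,b,-30,30,6,28) for a,b in((-115,-109),(109,115))]+[(a,b,e,f,6,28) for a,b in((-115,-42),(42,115)) for e,f in((-30,-24),(24,30))]
barp=[(-100,100,-18,18,0,16)]
def fit(parts,m,x0,fixz=None):
    g=cv2.GaussianBlur(m.astype(float),(0,0),2)
    def res(x):
        c=[x[0],x[1],x[3] if fixz is None else fixz]
        return (cv2.GaussianBlur(box(0,0,parts,c,x[2]/100),(0,0),2)-g)[::2,::2].ravel()
    if fixz is not None:x0=x0[:3]
    r=least_squares(res,x0,diff_step=None,method="trf",x_scale=1,max_nfev=40,jac=lambda x:np.stack([(res(x+d)-res(x-d))/2 for d in np.eye(len(x))*1.0],1))
    x=r.x;return x.round(2),2*r.cost
m=mask("rack");print("rack",m["conf"],m["pixels"].sum())
for z in (0,None):
    x,c=fit(rackp,m["pixels"],np.array([520,-270,-25.5,0.]),z);print("rack fit",z,x,round(c,1));xr=x if z==0 else xr
b=mask("heat_sink");print("bar",b["conf"])
t=s["eef_pos"]
# visible bar part is cut by fingers: compare only rough
r=rect(b["pixels"])
cnt=max(cv2.findContours(b["pixels"].astype(np.uint8),0,1)[0],key=len).reshape(-1,2)
g=onz(p,W,cnt,t[2]+4)[:,:2];d=g-t[:2];l=np.c_[d@[np.cos(yaw),np.sin(yaw)],d@[np.sin(yaw),-np.cos(yaw)]]
print("bar in tool: x",np.percentile(l[:,0],[0,1,99,100]).round(1),"far-edge y",[np.round((l[(l[:,0]>a)&(l[:,0]<a+15),1].min(),l[(l[:,0]>a)&(l[:,0]<a+15),1].max()),1).tolist() for a in(20,50,75)])
o=p["frame"].copy();cv2.drawContours(o,cv2.findContours((box(0,0,rackp,[xr[0],xr[1],0],xr[2]/100)>.5).astype(np.uint8),0,1)[0],-1,(255,0,0),1)
cv2.imwrite("pics/r2o.png",o[:,:,::-1])
E
python3 rack.py
```

```text
time: 27.6
eef_pos: [544.4, -152.2, 200.9]
tool_rot: [0.992, -0.13, -0.0, 0.0]
contact_force: [0.4, -0.4, -2.7]
grip_width: 33.5
grip_force: 91.4
t 27.6 tcp [ 544.4 -152.2  200.9] yaw -0.2606
rack 0.9 9414
rack fit 0 [ 517.33 -272.54  -24.81] 40.6
rack fit None [ 515.75 -275.73  -24.83   -9.22] 11.9
bar 0.55
bar in tool: x [-54.6 -54.6 102.5 102.5] far-edge y [[-16.6, 18.5], [-17.4, 18.3], [-17.6, 18.2]]
```

View pics/r2o.png

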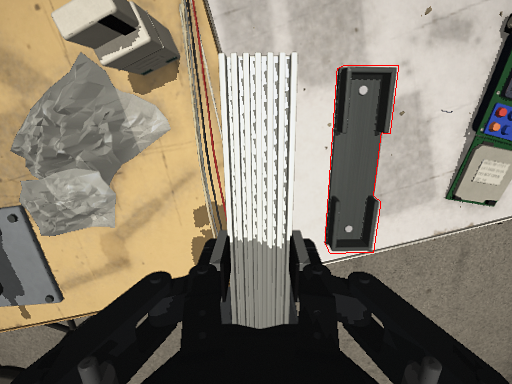

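The overlay follows the rack, slightly oversized on the far side. The two bright bed holes, near (363,90) and (349,229) px here and (297,95) and (227,184) px in w1, give a good two-view measurement.

```bash
cat > holes.py <<'E'
from h import *
p=vision.capture("wrist");Tc=np.array(p["tool_from_camera"])
def Wof(pos,q):
    T=np.eye(4);T[:3,:3]=R.from_quat(np.array(q)/np.linalg.norm(q)).as_matrix();T[:3,3]=pos;return T@Tc
def blob(f,u,v):
    g=cv2.cvtColor(cv2.imread(f),cv2.COLOR_BGR2GRAY)[v-7:v+8,u-7:u+8].astype(float)
    w=np.clip(g-150,0,None);n,l,st,c=cv2.connectedComponentsWithStats((w>0).astype(np.uint8))
    k=1+np.argmin([np.hypot(*(c[i]-7)) for i in range(1,n)]);w=w*(l==k);y,x=np.mgrid[-7:8,-7:8]
    return [u+(w*x).sum()/w.sum(),v+(w*y).sum()/w.sum()],int((l==k).sum())
s=telemetry.sense();print(s["eef_pos"].round(1))
A=Wof([499.5,-279.3,299.1],[.9786,.2058,-.0005,.0002]);B=Wof([544.4,-152.2,200.9],[.9915,-.1299,0,0])
P=[]
for a,b in(((297,95),(363,90)),((227,184),(349,229))):
    ua,na=blob("pics/w1.png",*a);ub,nb=blob("pics/r2.png",*b)
    X=tri([(p,A,ua),(p,B,ub)]);P.append(X)
    print(np.round(ua,1),na,np.round(ub,1),nb,X.round(1),"z6:",onz(p,A,ua,6)[0][:2].round(1),onz(p,B,ub,6)[0][:2].round(1))
P=np.array(P);print("mid",P.mean(0).round(1),"yaw",np.arctan2(*(P[0]-P[1])[1::-1]).round(4),np.linalg.norm(P[0]-P[1]).round(1))
E
python3 holes.py
```

```text
[ 544.1 -153.6  200.8]
[296.6  94.9] 39 [363.   89.5] 54 [ 606.2 -294.8    8.9] z6: [ 606.7 -295.3] [ 605.7 -295.7]Traceback (most recent call last):
  File "holes.py", line 14, in <module>
    ua,na=blob("pics/w1.png",*a);ub,nb=blob("pics/r2.png",*b)
          ~~~~^^^^^^^^^^^^^^^^^^
  File "holes.py", line 8, in blob
    k=1+np.argmin([np.hypot(*(c[i]-7)) for i in range(1,n)]);w=w*(l==k);y,x=np.mgrid[-7:8,-7:8]
        ~~~~~~~~~^^^^^^^^^^^^^^^^^^^^^^^^^^^^^^^^^^^^^^^^^^^
    return _wrapfunc(a, 'argmin', axis=axis, out=out, **kwds)
    return _wrapit(obj, method, *args, **kwds)
    result = getattr(arr, method)(*args, **kwds)
ValueError: attempt to get argmin of an empty sequence
```

```bash
sed -i 's/w=np.clip(g-150,0,None)/w=np.clip(g-(np.median(g)+0.5*(g[4:11,4:11].max()-np.median(g))),0,None)/' holes.py; python3 holes.py
```

```text
[ 544.1 -153.4  200.8]
[296.6  95. ] 37 [363.   89.5] 56 [ 606.1 -294.8    8.8] z6: [ 606.7 -295.3] [ 605.6 -295.7]
[226.8 183.6] 27 [348.5 228.5] 35 [ 433.1 -249.8    9.5] z6: [ 432.2 -250.1] [ 430.8 -250.4]
mid [ 519.6 -272.3    9.2] yaw -0.2548 178.8
```

```bash
python3 -m inch '[[3.9,50,0,0,0,-0.009,-1],[3.9,100,30,0,0,-0.009,-1],[3.9,121.9,80,0,0,-0.009,-1],[3.9,121.9,125,0,0,-0.009,-1],[3.9,121.9,145,0,0,-0.009,-1],[3.9,121.9,145,0,0,-0.009,-1],[3.9,121.9,145,0,0,-0.009,-1]]'; python3 w.py r3; python3 w.py r3b | head -1
```

```text
time: 28.72
eef_pos: [517.6, -271.7, 57.2]
tool_rot: [0.992, -0.126, 0.001, 0.0]
contact_force: [1.0, 0.7, -1.7]
grip_width: 33.2
grip_force: 91.4
28.775 [ 517.9 -271.7   57.6] [ 9.920e-01 -1.263e-01  1.600e-03  6.000e-04] cam [[-0.25, -0.92, -0.3, 595.28], [-0.97, 0.24, 0.08, -292.62], [0.0, 0.31, -0.95, 191.48], [0.0, 0.0, 0.0, 1.0]] 71.82202347874707
28.825 [ 518.  -271.7   57.7] [ 9.920e-01 -1.263e-01  1.700e-03  6.000e-04] cam [[-0.25, -0.92, -0.3, 595.51], [-0.97, 0.24, 0.08, -292.56], [0.0, 0.31, -0.95, 192.01], [0.0, 0.0, 0.0, 1.0]] 71.82202347874707
```

View pics/r3.png

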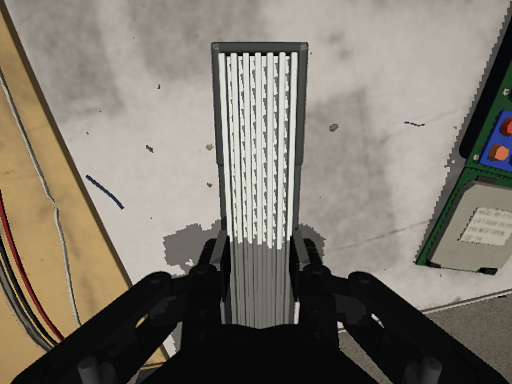

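The rack frames the bar evenly: wall corners are at (212,43) and (308,43) px, the bar's end at (220–299, 53) px. I'll put numbers on that before lowering.

```bash
python3 - <<'E'
from h import *
s=telemetry.sense();p,W=shot("wrist");q=s["tool_rot"];y=2*np.arctan2(q[1],q[0]);t=s["eef_pos"];print(t.round(1),y)
def tool(uv,z):
    d=onz(p,W,uv,z)[:,:2]-t[:2];return np.c_[d@[np.cos(y),np.sin(y)],d@[np.sin(y),-np.cos(y)]].round(1).tolist()
print("rack outer far corners, then side at row 163",tool([[212,43],[308,43],[217.5,163],[304,163]],28))
print("bar far corners, sides",tool([[219.5,53],[299.5,53],[226,163],[295.5,163]],t[2]+3.6))
E
```

```text
[ 518.  -271.7   57.7] -0.2532082948041572
rack outer far corners, then side at row 163 [[113.0, -25.5], [113.0, 28.1], [44.5, -25.5], [44.4, 29.1]]
bar far corners, sides [[102.2, -17.0], [102.2, 18.9], [51.7, -15.9], [51.7, 19.0]]
```

```bash
python3 -m inch '[[-2,0,0,0,0,0,-1],[-2,0,12,0,0,0,-1],[-2,0,24,0,0,0,-1],[-2,0,32,0,0,0,-1],[-2,0,36,0,0,0,-1],[-2,0,37,0,0,0,-1],[-2,0,37,0,0,0,-1]]'
```

```text
time: 29.75
eef_pos: [514.9, -270.6, 19.0]
tool_rot: [0.992, -0.126, 0.0, 0.0]
contact_force: [0.3, -0.3, -2.7]
grip_width: 33.2
grip_force: 91.4
```

```bash
python3 -m inch '[[0,0,0.6,0,0,0,-1],[0,0,0.9,0,0,0,-1],[0,0,0.9,0,0,0,-1]]'
```

```text
time: 30.12
eef_pos: [514.9, -270.7, 18.5]
tool_rot: [0.992, -0.126, 0.0, 0.0]
contact_force: [-0.9, 0.4, 0.7]
grip_width: 33.2
grip_force: 91.7
```

Contact with the bed begins (force changed from -2.7 to +0.7 N). Release and rise.

```bash
python3 -m inch '[[0,0,0.5,0,0,0,-1],[0,0,0.5,0,0,0,-0.2],[0,0,0.5,0,0,0,0],[0,0,0.5,0,0,0,0.3],[0,0,0.5,0,0,0,0.4],[0,0,0,0,0,0,0.4],[0,0,-60,0,0,0,0.4],[0,0,-120,0,0,0,0.6],[0,0,-180,0,0,0,1],[0,0,-190,0,0,0,1],[0,0,-190,0,0,0,1]]'; python3 bar.py 22 heat_sink f wrist; python3 bar.py 28 rack g wrist scene; python3 - <<'E'
import cv2,numpy as np
a=cv2.imread("pics/fwrist.png")[20:300,130:400];b=cv2.imread("pics/gscene.png")[130:340,150:420]
a=cv2.resize(a,(400,415));b=cv2.resize(b,(400,311));b=cv2.copyMakeBorder(b,0,104,0,0,cv2.BORDER_CONSTANT)
cv2.imwrite("pics/fin.png",np.hstack([a,b]))
E
```

```text
time: 31.5
eef_pos: [514.8, -270.7, 208.4]
tool_rot: [0.992, -0.126, 0.001, 0.0]
contact_force: [0.4, 0.5, -1.7]
grip_width: 85.6
grip_force: 0.0
t 31.5 tcp [ 514.8 -270.7  208.4] yaw -0.253 q [ 0.76  0.43 -0.43  1.46  0.18  1.29 -1.51]
wrist 0.82 [256. 157.] c [ 518.4 -272.3] size [ 36.6 198.7] ang 75.8 [[418.0, -266.0], [610.0, -314.0], [619.0, -279.0], [427.0, -230.0]]
t 31.6 tcp [ 513.3 -270.3  205.9] yaw -0.253 q [ 0.76  0.43 -0.43  1.46  0.18  1.29 -1.51]
wrist 0.91 [277. 142.] c [ 519.1 -273.1] size [ 55.9 223.6] ang 75.4 [[404.0, -272.0], [620.0, -328.0], [634.0, -274.0], [418.0, -218.0]]
scene 0.62 [349. 186.] c [ 505. -251.] size [ 82.2 249.9] ang 75.8 [[374.0, -260.0], [616.0, -322.0], [636.0, -242.0], [394.0, -180.0]]
scene 0.6 [230. 257.] c [536.6 256. ] size [145.6 259.9] ang 81.0 [[397.0, 204.0], [654.0, 164.0], [676.0, 308.0], [420.0, 348.0]]
```

View pics/fin.png

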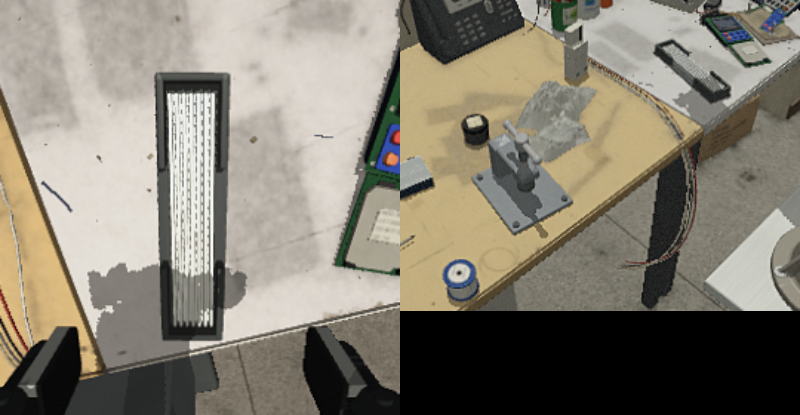

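The picture shows the bar inside the rack walls, flat and fins up, with an even gap at the ends. The clamp is open, the gripper is clear, and the pot and spool haven't moved.

```bash
python3 -c "
from plant import job_done;print(job_done())"
```

```text
the job is handed in; nothing more can be done
None
```

The job is handed in at about 32 s of robot time: the clamp was opened to roughly 6.28 rad (by my own measurement), the bar was drawn out, laid on the bench, regrasped and set flat, fins up, in the rack, and the robot never went near the pot, spool or screwdriver.

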